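Dress the pottery's display: slabs under the riser, pots on the hooks, light on

ROBOT

A 6-joint arm with a two-finger parallel gripper is mounted at the origin on the work surface. World frame = base frame: x ahead of the robot, y to its left, z up, the work surface at z = 0. Lengths are in m, angles in degrees, forces in N, time in s.
With the tool pointing down it reaches from about 0.375 to 0.9 m from the base axis. Payload 3.1 kg.
Tool frame: the origin (TCP) lies on the centre line of the jaws, within the pads' length; the fingertips stand 25 mm ahead of it and the grasp point (between the pads) lies 6 mm ahead of it; y points along the fingers, x is the direction in which the jaws open and shut, and the axes are right-handed (so a half turn about y gives the same grasp; the last joint's range is limited). The gripper opens to 87 mm and grips with 3 to 60 N. Pads are 19 mm wide; open, the fingers measure 117 mm over their backs; the gripper's body (75 mm by 190 mm) begins 51 mm behind the grasp point.
Start: joints at [-77.664, 30.224, 82.088, -0, 67.689, -10.227], TCP at [0.24, -0.577, 0.248] pointing down, gripper open.
Joint ranges: [-176.69, 176.69], [-43.24, 126.21], [12.49, 139.97], [-82, 262], [0, 151.66], [-163.58, 163.58]. Speed limits (degrees/s): [159.86, 159.86, 180, 180, 180, 180].

INTERFACE

Orientations are given as a 3x3 rotation matrix whose columns are the frame's x, y, z axes.
In Python, from rig import * gives the robot as it stands.
- The arm moves only by the tool play_rows, never from a script. Its argument "commands" is a list of rows, each a list of 2 entries, a list of its own where there are three numbers: the shift along the world's x, y, z in m, then the turn, a rotation vector about the world's x, y, z in rad. A call has 1 to 10 rows; each row is the pose to reach, as a shift and turn from the pose commanded when the call began; what a row does not reach only later rows make up. A row lasts 1/8 s, in which the tool goes at most 62.5 mm and 10.7 degrees, less where a joint would pass 70% of its speed; a pose out of reach is approached as far as the arm can. A call with a gripper value outside its range is refused whole. "gripper" is the finger opening in m, from 0 to 0.087, set as the call begins (left out, the last holds). The fingers move at their own pace and stop on an object; the grip force is fixed at half the most. Time passes only in rows, so rows that repeat a pose let the fingers close. It gives the time, the measured TCP pose, the force and the opening at its end, in the units of the state.
- read_state(): the state, without advancing time (a new reading comes with each control period).
- capture(name): name is "scene" or "top" or "wrist"; returns a dict with "frame" (420x560x3 uint8, red, green, blue), "depth" (420x560 float32, m along the optical axis (not along the pixel's ray), 0 where there is no reading), "mtx" (3x3 intrinsics, pixels), "dist_coeffs" ([k1, k2, p1, p2, k3] as OpenCV has them; the pictures are not rectified), "cam_to_world" (4x4, takes a point from camera to world coordinates); the wrist camera has in their place "hand_eye" (4x4, takes a point from camera to tool coordinates, whose origin is the TCP and whose axes are the tool frame's). Camera axes: x right, y down, z forward; pixel columns grow to the right and rows downward; lengths in m; the calibration is good to about 2 mm. A picture is of the moment at which its call begins: read the wrist's pose just before it.
- hand_in(): hands the job in, once; it reports no verdict.
The state is a dict: "time_s": time; "joint_positions": joint angles; "qvel": joint speeds; "tau": joint torques, N m; "position": TCP position; "tcp_rot": TCP orientation; "force": force on the tool from outside, world axes, zero at the start; "moment": the same for the moment, N m; "opening": opening from 0.0 (shut) to 1.0 (fully open).
Only numpy, scipy, OpenCV 4.12 (cv2) and the standard library are available. Lean on these libraries where they do the work, as an engineer would, in place of code of your own. Each camera call takes 0.05 s, during which the arm holds its last target. There are 200 camera calls.

TASK

Set up the sales display: slide every flat glazed slab lengthwise under the clear riser, one to a bay, pushed in until its near end is about flush with the riser's front edge, and hang every pot by its arched handle on a peg of the hook stand, one to a peg, so that it hangs still. When all of them are in place, and only then, push the red lamp switch fully over, away from the robot. Do not disturb the two bowls on the riser or the jar.

Things in the scene. Friction and masses are not known exactly. Their poses are not given: they have to be found in the camera images.
- riser: low clear acrylic display riser, fixed, 136 deep (x) x 252 wide (y) x 24 mm high, pale LED strip along its back; origin on the table under its centre, x from its open front to its back (away from the robot at yaw 0). Its 5 mm top is 19 mm above the table; 6 mm clear walls make three bays, open only in front. Two small bowls stand on it
- riser_front (a point): the middle of the riser's front edge, at table height (68 mm from its origin towards -x), axes as the riser
- stand: fixed hook stand: wooden base, a post at x = 60 mm, y = 0, a dark steel crossbar on it (along y, top 206 mm high) and two round pegs (8 mm thick, axis 200 mm high) at y = -80 and 80 mm, running from the crossbar towards -x (the robot) to x = -26 mm, each with a short upturned tip (top 219 mm high). Origin on the table
- bay0 (a point): the middle of the open front of bay 0 of the riser (right, y = -82 mm on the riser), at table height, axes as the riser; the bay is 76 mm wide, 19 mm high and ends at a bar 118 mm behind this point
- bay1 (a point): the middle of the open front of bay 1 of the riser (middle, y = 0 mm on the riser), at table height, axes as the riser; the bay is 76 mm wide, 19 mm high and ends at a bar 118 mm behind this point
- bay2 (a point): the middle of the open front of bay 2 of the riser (left, y = 82 mm on the riser), at table height, axes as the riser; the bay is 76 mm wide, 19 mm high and ends at a bar 118 mm behind this point
- hook0 (a point): the top of peg 0 of the stand, 31 mm in from its tip, 55 mm from the crossbar's middle, 204 mm high: where a pot's handle should rest; axes as the stand (the peg's tip lies towards -x)
- hook1 (a point): the top of peg 1 of the stand, 31 mm in from its tip, 55 mm from the crossbar's middle, 204 mm high: where a pot's handle should rest; axes as the stand (the peg's tip lies towards -x)
- slab0: dark blue glazed ceramic slab, a flat plate 110 (x) x 56 (y) x 14 mm, 0.2 kg; origin at the centre of its underside. May be absent
- slab1: green glazed ceramic slab, a flat plate 110 (x) x 56 (y) x 14 mm, 0.2 kg; origin at the centre of its underside. May be absent
- slab2: light blue glazed ceramic slab, a flat plate 110 (x) x 56 (y) x 14 mm, 0.2 kg; origin at the centre of its underside. May be absent
- pot0: blue glazed round pot, 66 mm high, 80 mm across, 0.22 kg; origin at the centre of its underside. A stiff pale wooden strap handle arches over it: straps at y = -44 and 44 mm carry a bar along y, 10 mm wide (x), 6 mm thick, shaped like a shallow roof: its middle line is 125 mm up at y = 0, 115 mm at the ends. 55 mm free between rim and bar
- pot0_eye (a point): underside of the middle (ridge) of the handle bar of pot0, 122 mm above its underside: the point that sits on the peg; axes as the pot
- pot1: dark green glazed round pot, 66 mm high, 80 mm across, 0.22 kg; origin at the centre of its underside. A stiff pale wooden strap handle arches over it: straps at y = -44 and 44 mm carry a bar along y, 10 mm wide (x), 6 mm thick, shaped like a shallow roof: its middle line is 125 mm up at y = 0, 115 mm at the ends. 55 mm free between rim and bar
- pot1_eye (a point): underside of the middle (ridge) of the handle bar of pot1, 122 mm above its underside: the point that sits on the peg; axes as the pot
- switch (a joint): the lamp switch, a red toggle lever on a fixed grey block, hinged about its y axis: 0 rad leans towards the robot (off), grows as it is pushed away from the robot, to 1.0 rad (on); it stays where it is left and takes a light push of a few N
- switch_tip (a point): the centre of the red ball knob (26 mm across) on the lever, 35 mm from a hinge 22 mm above the table; about 53 mm high when off. Its axes tilt with the lever, x pointing the way it is to be pushed
- bowl0: small navy bowl, 80 mm across, 32 mm high, on the riser: leave alone
- bowl1: small green bowl, 80 mm across, 32 mm high, on the riser: leave alone
- jar: blue lidded jar, 64 mm across, 100 mm high, on the table beyond the left end of the riser: leave alone

How it is judged:
By the outcome, as a careful person would: the job done as asked, in the order asked, and still so for the second after the job is handed in, with the robot touching nothing.
Of slab0, slab1, slab2 only 2 to 3 are there at a start; the rules pass over those that are not, and their reading is None.
At some moment in a run one of slab0, slab1, slab2 may be knocked a few centimetres aside while the robot is not near it.
It also fails if it takes over 210 s, if anything falls off the work surface, if the arm or the gripper's body presses on something with over 40 N, if the wrist force passes 120 N, or if a joint passes its speed limit or range.

## Working session

There is one attempt and no reset: what is moved stays moved. The work goes in short steps, Python scripts to look and compute and a tool call to move; the robot and the scene stay as the last step left them, time stands still between calls to the robot, and variables do not carry over. Pictures are saved under pics/ and viewed, about 12 in all and at most 16, crops included, and the job is handed in when it is done.

Besides the shell and the picture viewer there is one more tool, called as a command line: name --argument value ..., lists and objects as JSON in quotes. play_rows: Moves the arm, as the interface text tells. Its arguments: {"type":"object","properties":{"commands":{"type":"array"},"gripper":{"type":"number"}},"required":["commands"]}

```bash
ls; mkdir -p pics; python3 - <<'E'
from rig import *
import cv2,numpy as np
print({k:np.round(v,3).tolist() for k,v in read_state().items()})
for n in("scene","top"):
    c=capture(n); cv2.imwrite(f"pics/{n}0.png",c["frame"][:,:,::-1]); np.savez(f"pics/{n}0.npz",**c)
    print(n,np.round(c["mtx"],1).tolist(),c["dist_coeffs"],np.round(c["cam_to_world"],3).tolist(),(c["depth"]>0).mean())
E
```

```text
pics
{'time_s': 0.0, 'joint_positions': [-77.665, 30.278, 82.156, 0.002, 67.688, -10.227], 'qvel': [-0.032, 0.043, -0.019, -0.031, 0.039, 0.028], 'tau': [-0.0, -44.004, -17.659, 0.063, 0.058, -0.0], 'position': [0.24, -0.576, 0.247], 'tcp_rot': [[0.384, -0.0, 0.923], [-0.923, 0.002, 0.384], [-0.002, -1.0, 0.0]], 'force': [-0.597, -1.025, 0.587], 'moment': [-0.014, -0.011, 0.017], 'opening': 1.0}
scene [[518.5, 0.0, 283.7], [0.0, 518.5, 215.1], [0.0, 0.0, 1.0]] [-0.17601624  0.          0.          0.          0.        ] [[-0.352, 0.606, -0.713, 1.564], [0.936, 0.217, -0.278, 0.411], [-0.014, -0.766, -0.643, 1.07], [0.0, 0.0, 0.0, 1.0]] 0.9955059523809524
top [[496.6, 0.0, 279.2], [0.0, 496.6, 212.7], [0.0, 0.0, 1.0]] [0.02228925 0.         0.         0.         0.        ] [[-0.006, -0.998, 0.055, 0.46], [-1.0, 0.006, -0.008, 0.026], [0.008, -0.055, -0.998, 1.474], [0.0, 0.0, 0.0, 1.0]] 0.9962244897959184
```

View pics/scene0.png

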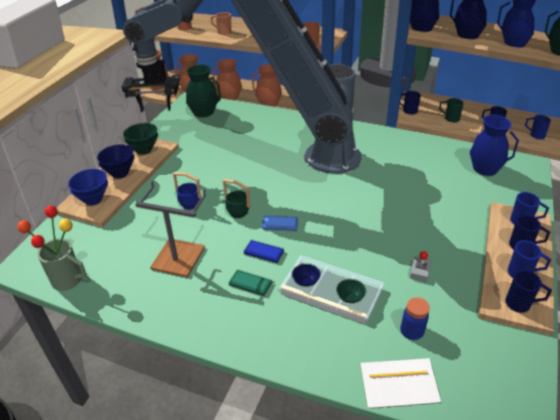

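View pics/top0.png

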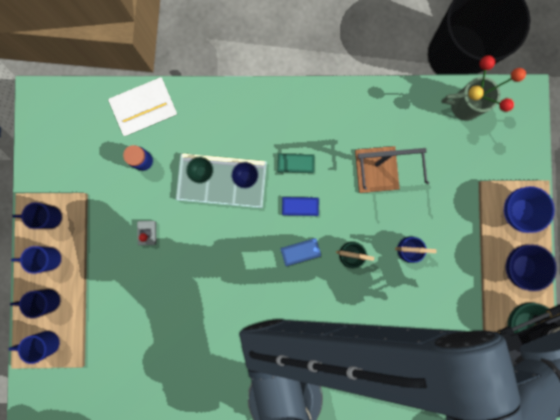

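```bash
cat >h.py <<'E'
import cv2,numpy as np
def rays(c,uv,T):
    n=cv2.undistortPoints(np.float64(uv).reshape(-1,1,2),c["mtx"],c["dist_coeffs"]).reshape(-1,2)
    d=np.c_[n,np.ones(len(n))]
    return T[:3,3],d@T[:3,:3].T     # point at depth z: o+z*d
def onplane(c,uv,z,T=None):
    o,d=rays(c,uv,c["cam_to_world"] if T is None else T)
    return o+d*((z-o[2])/d[:,2])[:,None]
def cloud(c,T=None):
    h,w=c["depth"].shape; uv=np.stack(np.meshgrid(np.arange(w),np.arange(h)),-1).reshape(-1,2)
    o,d=rays(c,uv,c["cam_to_world"] if T is None else T)
    P=o+d*c["depth"].reshape(-1,1); P[c["depth"].ravel()==0]=np.nan
    return P.reshape(h,w,3)
def wristT(c,s):
    T=np.eye(4);T[:3,:3]=s["tcp_rot"];T[:3,3]=s["position"]
    return T@c["hand_eye"]
def rect(P):
    """min-area rectangle of xy points (m): centre, (long, short), yaw of long side in deg (-90,90]"""
    (x,y),_,_=r=cv2.minAreaRect(np.float32(P[:,:2]*1000)); b=cv2.boxPoints(r)
    e=[b[1]-b[0],b[2]-b[1]]; l=[np.hypot(*v) for v in e]; i=int(np.argmax(l))
    a=np.degrees(np.arctan2(e[i][1],e[i][0])); a=(a+90)%180-90
    return np.round([x,y,l[i],l[1-i],a],1)
E
python3 - <<'E'
from h import *
for n in("top","scene"):
    c=dict(np.load(f"pics/{n}0.npz")); P=cloud(c); hsv=cv2.cvtColor(c["frame"],cv2.COLOR_RGB2HSV)
    ok=np.isfinite(P[...,2])
    def blob(name,box,lo,hi,zr):
        m=cv2.inRange(hsv,np.array(lo),np.array(hi))>0
        x0,y0,x1,y1=box; b=np.zeros_like(m); b[y0:y1,x0:x1]=1; m&=b
        k,l,st,ce=cv2.connectedComponentsWithStats(m.astype(np.uint8))
        if k<2: print(name,'none');return
        i=1+np.argmax(st[1:,4]); q=np.argwhere(l==i)[:,::-1]; z=P[...,2][l==i]
        Z=np.nanmedian(z)
        print(n,name,st[i].tolist(),"z",np.round(np.nanpercentile(z,[5,50,95])*1e3,1),"rect@14",rect(onplane(c,q,.014)))
    if n=="top":
        for nm,bx in dict(green=(272,145,325,180),dblue=(272,190,325,222),lblue=(275,232,327,270)).items():
            x0,y0,x1,y1=bx; print(nm,hsv[(y0+y1)//2,(x0+x1)//2],hsv[y0+2,x0+2])
        blob("lblue",(275,232,327,270),(100,100,60),(130,255,255),0)
        blob("dblue",(272,190,325,222),(100,100,60),(130,255,255),0)
        blob("green",(272,145,325,180),(70,120,20),(100,255,125),0)
        # stand/pots/switch cloud summaries
        def reg(name,box,z0,z1):
            x0,y0,x1,y1=box; Q=P[y0:y1,x0:x1].reshape(-1,3); Q=Q[(Q[:,2]>z0)&(Q[:,2]<z1)]
            if len(Q)<4: print(name,len(Q));return
            print(name,len(Q),"min",np.round(Q.min(0),3),"max",np.round(Q.max(0),3),"med",np.round(np.median(Q,0),3),rect(Q))
        reg("stand>150",(340,130,445,205),.15,.3); reg("standbase",(340,130,410,205),.008,.1)
        reg("potg bar",(330,235,382,280),.105,.14); reg("potg body",(330,235,382,280),.03,.09)
        reg("potb bar",(390,230,440,268),.105,.14);reg("potb body",(390,230,440,268),.03,.09)
        reg("switch ball",(130,215,165,250),.045,.1);reg("switch",(130,215,165,250),.01,.04)
        reg("riser",(170,145,275,215),.012,.03);reg("jar",(120,140,160,175),.02,.12)
big=cv2.imread("pics/top0.png")
a=cv2.resize(big[140:275,125:275],None,fx=4,fy=4,interpolation=2); cv2.imwrite("pics/crop1.png",a)
a=cv2.resize(big[130:275,270:445],None,fx=4,fy=4,interpolation=2); cv2.imwrite("pics/crop2.png",a)
E
```

```text
green [ 80 133 140] [ 71  79 165]
dblue [116 179 192] [ 72  79 188]
lblue [109 141 186] [ 71  80 170]
top lblue [281, 239, 40, 27, 706] z [ 8.6 14.  18.9] rect@14 [424.5 -46.8 109.5  55.8 -74. ]
top dblue [282, 197, 37, 19, 691] z [ 8.5 14.  19.2] rect@14 [558.9 -46.7 106.2  53.2  89.7]
top green [278, 154, 36, 18, 244] z [ 8.3 14.4 19.9] rect@14 [687.8 -34.4 103.6  50.7  89.4]
stand>150 585 min [ 0.587 -0.366  0.154] max [ 0.695 -0.188  0.224] med [ 0.678 -0.274  0.204] [ 642.6 -279.2  176.4   96.3  -84.7]
standbase 1238 min [ 0.576 -0.371  0.008] max [ 0.77  -0.174  0.097] med [ 0.659 -0.276  0.012] [ 661.9 -278.8  196.6  185.1   -7.4]
potg bar 127 min [ 0.406 -0.239  0.108] max [ 0.428 -0.148  0.131] med [ 0.417 -0.192  0.123] [ 417.  -194.2   93.2    9.8   79.6]
potg body 223 min [ 0.381 -0.231  0.03 ] max [ 0.455 -0.146  0.08 ] med [ 0.421 -0.182  0.062] [ 417.  -193.2   75.8   75.3   41.1]
potb bar 130 min [ 0.424 -0.409  0.11 ] max [ 0.438 -0.317  0.131] med [ 0.432 -0.36   0.121] [ 431.2 -363.2   92.7    9.8   86.1]
potb body 273 min [ 0.393 -0.399  0.03 ] max [ 0.469 -0.314  0.089] med [ 0.437 -0.35   0.06 ] [ 431.8 -361.8   75.6   74.5  -46. ]
switch ball 73 min [0.459 0.39  0.05 ] max [0.482 0.415 0.071] med [0.47  0.401 0.063] [470.3 402.5  25.   22.7  89.6]
switch 382 min [0.45  0.376 0.01 ] max [0.517 0.43  0.04 ] med [0.491 0.397 0.026] [4.837e+02 4.030e+02 6.750e+01 5.410e+01 1.000e-01]
riser 2807 min [0.556 0.053 0.013] max [0.716 0.314 0.03 ] med [0.618 0.185 0.024] [636.5 184.1 252.5 137.2  84.5]
jar 554 min [0.666 0.387 0.02 ] max [0.729 0.449 0.109] med [0.693 0.411 0.097] [696.6 417.4  63.8  59.5 -67.3]
```

View pics/crop1.png

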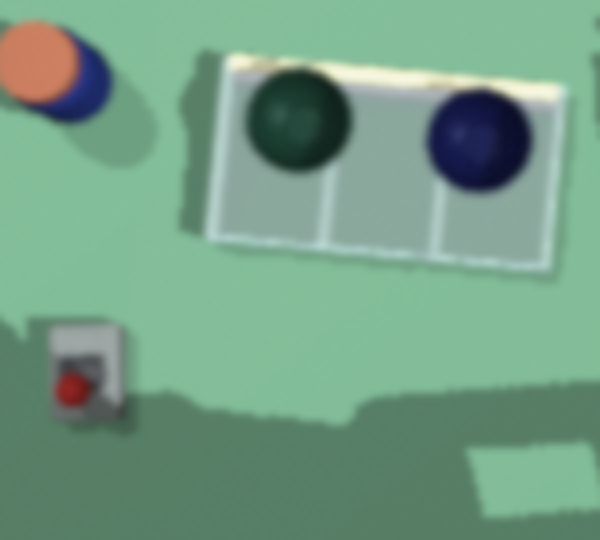

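View pics/crop2.png

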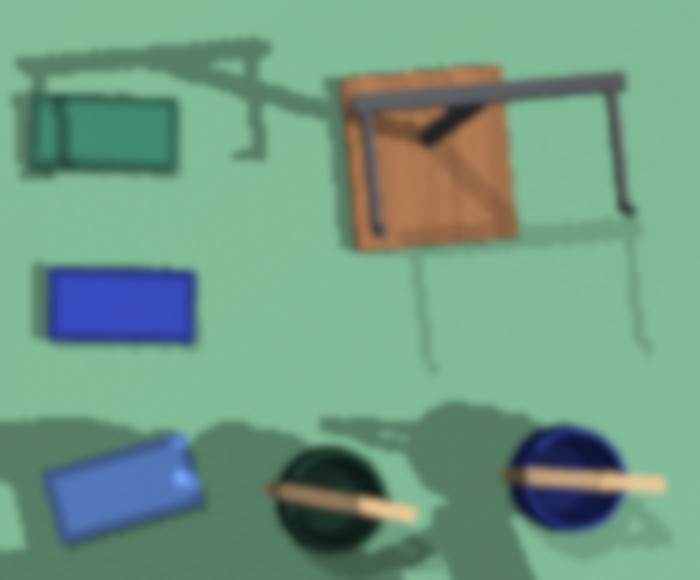

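play_rows --commands '[[[0.319,0.567,-0.05],[0,0,1.171]],[[0.319,0.567,-0.05],[0,0,1.171]],[[0.319,0.567,-0.05],[0,0,1.171]],[[0.319,0.567,-0.05],[0,0,1.171]],[[0.319,0.567,-0.05],[0,0,1.171]],[[0.319,0.567,-0.05],[0,0,1.171]],[[0.319,0.567,-0.05],[0,0,1.171]],[[0.319,0.567,-0.05],[0,0,1.171]],[[0.319,0.567,-0.05],[0,0,1.171]],[[0.319,0.567,-0.05],[0,0,1.171]]]'

```text
time_s: 1.35
position: [0.5461, -0.0321, 0.1993]
tcp_rot: [[1.0, -0.0, 0.006], [-0.006, -0.0, 1.0], [-0.0, -1.0, -0.0]]
force: [0.5, -0.4, -0.1]
opening: 0.999
```

```bash
cat >>h.py <<'E'
COL=dict(dblue=((112,140,50),(130,255,255)),lblue=((100,100,60),(112,255,255)),green=((70,115,20),(100,255,170)))
def slabs(c,T,names=("dblue","lblue","green"),dz=.004,save=None):
    """slab candidates by colour and by cloud height near 14 mm"""
    P=cloud(c,T); hsv=cv2.cvtColor(c["frame"],cv2.COLOR_RGB2HSV)
    if save: cv2.imwrite(save,c["frame"][:,:,::-1])
    for n in names:
        m=cv2.inRange(hsv,*map(np.array,COL[n]))&((abs(P[...,2]-.012)<.012)*255).astype(np.uint8)
        m=cv2.morphologyEx(m,cv2.MORPH_OPEN,np.ones((3,3)))
        k,l,st,_=cv2.connectedComponentsWithStats(m)
        for i in range(1,k):
            if st[i,4]<150: continue
            q=np.argwhere(l==i)[:,::-1]; r=rect(onplane(c,q,.014,T))
            if 80<r[2]<125 and 35<r[3]<70: print(n,st[i].tolist(),"z",round(1e3*float(np.median(P[...,2][l==i])),1),r)
E
python3 - <<'E'
from rig import *
from h import *
c=capture("top"); slabs(c,c["cam_to_world"])
s=read_state(); w=capture("wrist"); T=wristT(w,s); print(np.round(w["hand_eye"],3).tolist(),w["mtx"][0,0]); print("wrist",s["position"],s["time_s"])
slabs(w,T,save="pics/w1.png")
E
```

```text
green [278, 154, 36, 17, 346] z 13.9 [689.3 -34.4 103.7  47.7  89.4]
[[1.0, -0.0, 0.001, -0.0], [-0.001, -0.299, 0.954, -0.137], [0.0, -0.954, -0.299, 0.082], [0.0, 0.0, 0.0, 1.0]] 295.3872221722201
wrist [ 0.54905601 -0.02544785  0.19902677] 1.4
dblue [270, 168, 49, 91, 4177] z 13.8 [558.9 -47.8 108.   53.2  89. ]
lblue [138, 165, 78, 97, 4199] z 13.5 [425.9 -47.6 108.   57.9 -74.1]
green [374, 157, 61, 92, 4369] z 13.9 [684.6 -36.  108.   57.4  88.1]
```

View pics/w1.png

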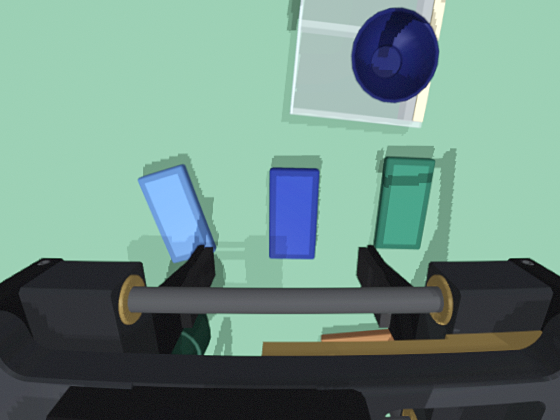

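play_rows --commands '[[[0,0,0],[0,0,0]],[[0,0,0],[0,0,0]],[[0,0,0],[0,0,0]]]'

```text
time_s: 1.82
position: [0.5449, -0.0355, 0.1998]
tcp_rot: [[1.0, -0.0, 0.009], [-0.009, -0.0, 1.0], [-0.0, -1.0, -0.0]]
force: [0.7, -0.5, 0.3]
opening: 1.002
```

play_rows --commands '[[[0.014,0.025,0],[0,0,0]],[[0.014,0.025,-0.05],[0,0,0]],[[0.014,0.025,-0.1],[0,0,0]],[[0.014,0.025,-0.14],[0,0,0]],[[0.014,0.025,-0.16],[0,0,0]],[[0.014,0.025,-0.172],[0,0,0]],[[0.014,0.025,-0.172],[0,0,0]],[[0.014,0.025,-0.172],[0,0,0]]]'

```text
time_s: 2.82
position: [0.56, -0.0095, 0.0286]
tcp_rot: [[1.0, 0.002, 0.007], [-0.007, -0.0, 1.0], [0.002, -1.0, -0.0]]
force: [-0.1, -0.2, 0.4]
opening: 1.0
```

play_rows --commands '[[[0,0,0],[0,0,0]],[[0,0,0],[0,0,0]],[[0,0,0],[0,0,0]],[[0,0,0],[0,0,0]],[[0,0,0],[0,0,0]]]' --gripper 0.04

```text
time_s: 3.45
position: [0.5594, -0.009, 0.0278]
tcp_rot: [[1.0, 0.0, 0.006], [-0.006, -0.0, 1.0], [0.0, -1.0, -0.0]]
force: [-0.7, 1.4, 0.5]
opening: 0.643
```

play_rows --commands '[[[0,0,0.02],[0,0,0]],[[0,0,0.04],[0,0,0]],[[-0.026,0.032,0.04],[0,0,0.186]],[[-0.051,0.064,0.04],[0,0,0.371]],[[-0.076,0.096,0.04],[0,0,0.557]],[[-0.102,0.128,0.04],[0,0,0.742]],[[-0.102,0.128,0.04],[0,0,0.928]],[[-0.102,0.128,0.04],[0,0,1.113]],[[-0.102,0.128,0.04],[0,0,1.299]],[[-0.102,0.128,0.04],[0,0,1.484]]]'

```text
time_s: 4.7
position: [0.4571, 0.119, 0.0674]
tcp_rot: [[0.086, -0.001, -0.996], [0.996, -0.0, 0.086], [-0.0, -1.0, 0.001]]
force: [0.1, 0.3, -1.5]
opening: 0.636
```

```bash
python3 - <<'E'
from rig import *
from h import *
s=read_state(); w=capture("wrist"); T=wristT(w,s); print("wrist",s["position"],s["tcp_rot"][:,0] if hasattr(s["tcp_rot"],"shape") else s["tcp_rot"])
cv2.imwrite("pics/w2.png",w["frame"][:,:,::-1]); np.savez("pics/w2.npz",T=T,**w)
c=capture("top"); cv2.imwrite("pics/t2.png",cv2.resize(c["frame"][140:275,170:340,::-1],None,fx=4,fy=4))
P=cloud(w,T); q=P.reshape(-1,3); q=q[(abs(q[:,2]-.024)<.003)&(q[:,1]>.03)&(q[:,0]>.54)]; print(len(q),rect(q))
E
```

```text
wrist [0.45711846 0.11903818 0.06742651] [ 8.64494198e-02  9.96256236e-01 -9.71847592e-05]
0 [0. 0. 0. 0. 0.]
```

View pics/w2.png

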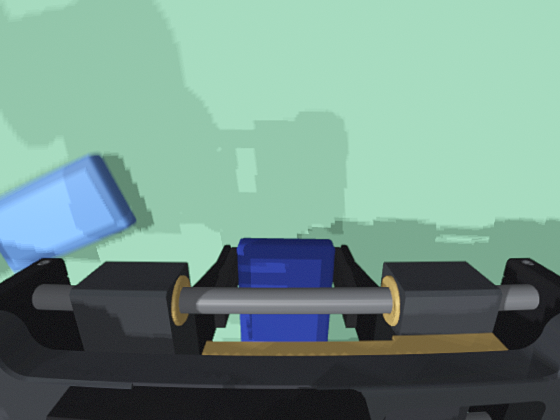

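play_rows --commands '[[[0,0,-0.02],[0,0,-0.009]],[[0,0,-0.039],[0,0,-0.009]],[[0,0,-0.039],[0,0,-0.009]],[[0.014,-0.0014,-0.039],[0,0,-0.009]],[[0.028,-0.0027,-0.039],[0,0,-0.009]],[[0.042,-0.004,-0.039],[0,0,-0.009]],[[0.056,-0.0054,-0.039],[0,0,-0.009]],[[0.07,-0.0067,-0.039],[0,0,-0.009]],[[0.0866,-0.0083,-0.039],[0,0,-0.009]],[[0.0866,-0.0083,-0.039],[0,0,-0.009]]]'

```text
time_s: 6.05
position: [0.5458, 0.1104, 0.0287]
tcp_rot: [[0.102, 0.002, -0.995], [0.995, -0.0, 0.102], [0.0, -1.0, -0.002]]
force: [-0.8, -0.2, -1.4]
opening: 0.637
```

play_rows --commands '[[[0,0,0],[0,0,0]],[[0,0,0],[0,0,0]],[[0,0,0.01],[0,0,0]],[[0,0,0.04],[0,0,0]],[[-0.025,0.0024,0.04],[0,0,0]],[[-0.045,0.0043,0.04],[0,0,0]],[[-0.045,0.0043,0.04],[0,0,0]]]' --gripper 0.075

```text
time_s: 6.92
position: [0.4972, 0.1153, 0.0693]
tcp_rot: [[0.101, -0.002, -0.995], [0.995, -0.0, 0.101], [-0.0, -1.0, 0.002]]
force: [-0.0, -0.0, 0.3]
opening: 0.86
```

play_rows --commands '[[[0,0,0],[0,0,0]],[[0,0,0],[0,0,0]],[[0,0,0],[0,0,0]],[[0,0,0],[0,0,0]],[[0,0,0],[0,0,0]],[[0,0,-0.03],[0,0,0]],[[0,0,-0.042],[0,0,0]],[[0,0,-0.042],[0,0,0]]]' --gripper 0.0

```text
time_s: 7.92
position: [0.4988, 0.115, 0.0262]
tcp_rot: [[0.102, -0.001, -0.995], [0.995, -0.0, 0.102], [-0.0, -1.0, 0.001]]
force: [-0.3, 1.0, 0.3]
opening: 0.054
```

```bash
python3 - <<'E'
from rig import *
from h import *
s=read_state(); w=capture("wrist"); T=wristT(w,s); print("wrist",s["position"],s["opening"],s["tcp_rot"][:,0])
cv2.imwrite("pics/w3.png",w["frame"][:,:,::-1])
c=capture("top"); np.savez("pics/t3.npz",**c);cv2.imwrite("pics/t3.png",cv2.resize(c["frame"][140:275,170:340,::-1],None,fx=4,fy=4)); slabs(c,c["cam_to_world"])
E
```

```text
wrist [0.49875044 0.11496965 0.02622993] 0.05399128518606841 [ 1.01642640e-01  9.94820968e-01 -1.26348163e-04]
lblue [281, 239, 40, 27, 698] z 13.8 [425.2 -46.9 110.8  55.8 -74.5]
green [278, 154, 36, 18, 603] z 14.5 [688.  -34.4 103.7  50.7  89.7]
```

View pics/t3.png

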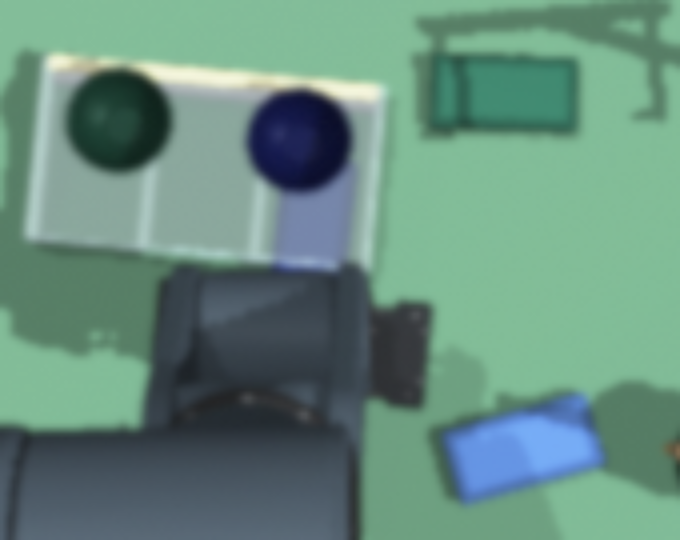

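play_rows --commands '[[[0.012,-0.0012,0],[0,0,0]],[[0.022,-0.0021,0],[0,0,0]],[[0.03,-0.0029,0],[0,0,0]],[[0.038,-0.0036,0],[0,0,0]],[[0.045,-0.0043,0],[0,0,0]],[[0.052,-0.005,0],[0,0,0]],[[0.052,-0.005,0],[0,0,0]]]'

```text
time_s: 8.9
position: [0.5485, 0.1102, 0.0264]
tcp_rot: [[0.101, -0.006, -0.995], [0.995, 0.0, 0.101], [-0.0, -1.0, 0.006]]
force: [-5.0, 0.6, 4.1]
opening: 0.001
```

play_rows --commands '[[[-0.03,0.003,0],[0,0,0]],[[-0.05,0.005,0.05],[0,0,0]],[[-0.05,0.005,0.1],[0,0,0]],[[-0.05,-0.04,0.14],[0,0,-0.18]],[[-0.05,-0.09,0.14],[0,0,-0.36]],[[-0.05,-0.13,0.14],[0,0,-0.54]],[[-0.05,-0.16,0.14],[0,0,-0.72]],[[-0.05,-0.16,0.14],[0,0,-0.9]],[[-0.05,-0.16,0.14],[0,0,-1.08]],[[-0.05,-0.16,0.14],[0,0,-1.2]]]' --gripper 0.087

```text
time_s: 10.15
position: [0.5021, -0.0507, 0.1669]
tcp_rot: [[0.965, 0.002, -0.261], [0.261, -0.001, 0.965], [0.002, -1.0, -0.001]]
force: [-0.1, -0.9, 0.2]
opening: 0.984
```

```bash
python3 - <<'E'
from rig import *
from h import *
s=read_state(); w=capture("wrist"); T=wristT(w,s); print("wrist",s["position"],s["opening"],s["tcp_rot"][:,0])
np.savez("pics/w4.npz",T=T,**w); slabs(w,T,save="pics/w4.png")
c=capture("top"); slabs(c,c["cam_to_world"])
cv2.imwrite("pics/t4.png",c["frame"][:,:,::-1])
E
```

```text
wrist [ 0.50209324 -0.05072821  0.16689723] 0.983889953579751 [0.96531841 0.26106778 0.00199554]
lblue [179, 124, 63, 108, 5922] z 13.6 [424.8 -47.2 108.3  56.5 -74.8]
green [408, 181, 89, 93, 4276] z 13.9 [683.1 -37.5 106.7  60.   87.3]
green [278, 154, 36, 18, 607] z 14.3 [688.  -34.4 103.7  50.7  89.7]
```

View pics/w4.png

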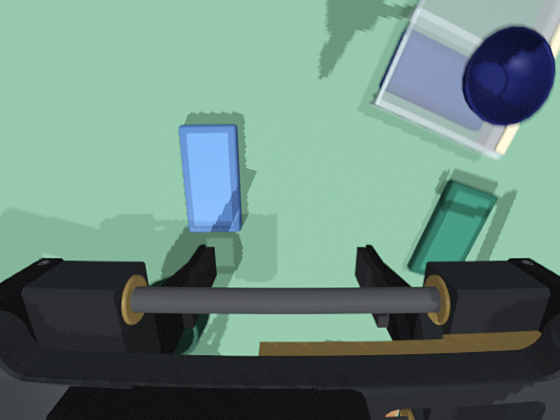

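```bash
python3 - <<'E'
from h import *
c=dict(np.load("pics/w4.npz")); T=c["T"]
a=np.radians(-5.5); O=np.array([.6365,.1841]); R=np.array([[np.cos(a),-np.sin(a)],[np.sin(a),np.cos(a)]])
print("edge corner", ((onplane(c,[(375,105)],.024,T)[:,:2]-O)@R*1e3).round(1))
hsv=cv2.cvtColor(c["frame"],cv2.COLOR_RGB2HSV)
q=np.argwhere(cv2.inRange(hsv,np.array((108,45,60)),np.array((125,170,255))))[:,::-1]
q=q[(q[:,0]>360)&(q[:,1]<125)]
p=(onplane(c,q,.014,T)[:,:2]-O)@R*1e3
for y0 in range(-115,-40,8):
    k=(p[:,1]>y0)&(p[:,1]<y0+8)
    if k.sum()>5: print(y0,k.sum(),p[k,0].min().round(1),np.percentile(p[k,0],2).round(1))
cv2.imwrite("pics/c4.png",cv2.resize(c["frame"][0:170,340:560,::-1],None,fx=3.5,fy=3.5,interpolation=2))
E
```

```text
edge corner [[ -68.7 -129.3]]
-115 574 -69.6 -62.1
-107 951 -69.8 -61.9
-99 898 -69.4 -62.3
-91 849 -69.4 -62.3
-83 902 -69.1 -62.1
-75 931 -69.0 -61.9
-67 921 -68.8 -61.8
-59 386 -62.5 -59.8
-51 345 0.4 1.7
-43 272 2.8 4.8
```

View pics/c4.png

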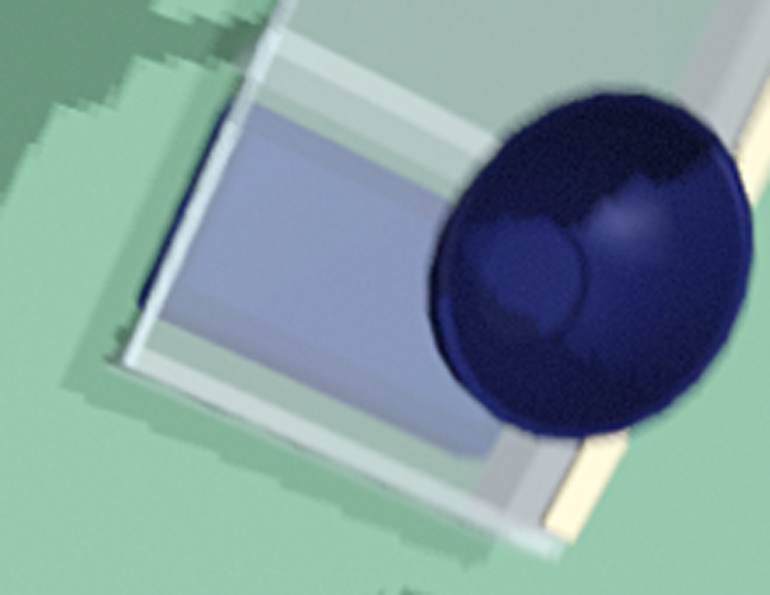

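play_rows --commands '[[[-0.044,0.02,0],[0,0,0.005]],[[-0.087,0.039,-0.03],[0,0,0.005]],[[-0.087,0.039,-0.07],[0,0,0.005]],[[-0.087,0.039,-0.11],[0,0,0.005]],[[-0.087,0.039,-0.129],[0,0,0.005]],[[-0.087,0.039,-0.139],[0,0,0.005]],[[-0.087,0.039,-0.139],[0,0,0.005]],[[-0.087,0.039,-0.139],[0,0,0.005]]]'

```text
time_s: 11.25
position: [0.4146, -0.0112, 0.0283]
tcp_rot: [[0.963, 0.002, -0.271], [0.271, -0.0, 0.963], [0.001, -1.0, -0.001]]
force: [0.2, -0.3, -0.8]
opening: 1.003
```

play_rows --commands '[[[0,0,0],[0,0,0]],[[0,0,0],[0,0,0]],[[0,0,0],[0,0,0]],[[0,0,0],[0,0,0]],[[0,0,0],[0,0,0]]]' --gripper 0.04

```text
time_s: 11.88
position: [0.4139, -0.011, 0.0278]
tcp_rot: [[0.963, -0.0, -0.271], [0.271, 0.0, 0.963], [-0.0, -1.0, 0.0]]
force: [0.7, 0.6, 2.9]
opening: 0.639
```

play_rows --commands '[[[0,0,0.02],[0,0,0]],[[0,0,0.04],[0,0,0]],[[0.01,0.045,0.04],[0,0,0.17]],[[0.022,0.09,0.04],[0,0,0.34]],[[0.034,0.14,0.04],[0,0,0.51]],[[0.045,0.185,0.04],[0,0,0.68]],[[0.051,0.211,0.04],[0,0,0.85]],[[0.051,0.211,0.04],[0,0,1.03]],[[0.051,0.211,0.04],[0,0,1.2]],[[0.051,0.211,0.04],[0,0,1.2]]]'

```text
time_s: 13.12
position: [0.4643, 0.2, 0.0672]
tcp_rot: [[0.098, -0.001, -0.995], [0.995, -0.0, 0.098], [-0.0, -1.0, 0.001]]
force: [0.3, 0.1, -1.6]
opening: 0.639
```

```bash
python3 - <<'E'
from rig import *
from h import *
s=read_state(); print(s["position"],s["tcp_rot"][:,0])
c=capture("top"); slabs(c,c["cam_to_world"])
E
```

```text
[0.46433103 0.20003068 0.06716524] [ 9.83598047e-02  9.95150837e-01 -3.99933706e-04]
green [278, 154, 36, 18, 605] z 14.1 [688.  -34.4 103.7  50.7  89.7]
```

play_rows --commands '[[[0,0,-0.02],[0,0,0]],[[0,0,-0.039],[0,0,0]],[[0,0,-0.039],[0,0,0]],[[0.014,-0.0014,-0.039],[0,0,0]],[[0.028,-0.0027,-0.039],[0,0,0]],[[0.042,-0.004,-0.039],[0,0,0]],[[0.056,-0.0054,-0.039],[0,0,0]],[[0.07,-0.0067,-0.039],[0,0,0]],[[0.0875,-0.0084,-0.039],[0,0,0]],[[0.0875,-0.0084,-0.039],[0,0,0]]]'

```text
time_s: 14.42
position: [0.5539, 0.1913, 0.0286]
tcp_rot: [[0.097, 0.001, -0.995], [0.995, 0.0, 0.097], [0.0, -1.0, -0.001]]
force: [-0.7, -0.6, -2.1]
opening: 0.642
```

play_rows --commands '[[[0,0,0],[0,0,0]],[[0,0,0],[0,0,0]],[[0,0,0.01],[0,0,0]],[[0,0,0.04],[0,0,0]],[[-0.025,0.0024,0.04],[0,0,0]],[[-0.046,0.0044,0.04],[0,0,0]],[[-0.046,0.0044,0.04],[0,0,0]]]' --gripper 0.075

```text
time_s: 15.3
position: [0.5047, 0.1962, 0.0694]
tcp_rot: [[0.096, -0.002, -0.995], [0.995, -0.0, 0.096], [-0.0, -1.0, 0.002]]
force: [0.9, 0.4, -0.3]
opening: 0.864
```

play_rows --commands '[[[0,0,0],[0,0,0]],[[0,0,0],[0,0,0]],[[0,0,0],[0,0,0]],[[0,0,0],[0,0,0]],[[0,0,0],[0,0,0]],[[0,0,-0.03],[0,0,0]],[[0,0,-0.042],[0,0,0]],[[0,0,-0.042],[0,0,0]]]' --gripper 0.0

```text
time_s: 16.3
position: [0.5063, 0.196, 0.0263]
tcp_rot: [[0.097, -0.001, -0.995], [0.995, -0.0, 0.097], [-0.0, -1.0, 0.001]]
force: [0.5, -0.6, 0.2]
opening: 0.052
```

play_rows --commands '[[[0.014,-0.0013,0],[0,0,0]],[[0.024,-0.0022,0],[0,0,0]],[[0.032,-0.003,0],[0,0,0]],[[0.04,-0.0038,0],[0,0,0]],[[0.047,-0.0045,0],[0,0,0]],[[0.0535,-0.005,0],[0,0,0]],[[0.0535,-0.005,0],[0,0,0]]]'

```text
time_s: 17.18
position: [0.5566, 0.1911, 0.0263]
tcp_rot: [[0.097, -0.008, -0.995], [0.995, -0.0, 0.097], [-0.001, -1.0, 0.008]]
force: [-6.9, 1.2, 5.5]
opening: 0.008
```

play_rows --commands '[[[-0.03,0.003,0],[0,0,0]],[[-0.05,0.005,0.05],[0,0,0]],[[-0.05,0.005,0.1],[0,0,-0.18]],[[-0.05,-0.04,0.14],[0,0,-0.36]],[[-0.03,-0.09,0.14],[0,0,-0.54]],[[-0.01,-0.13,0.14],[0,0,-0.72]],[[0.01,-0.18,0.14],[0,0,-0.9]],[[0.01,-0.189,0.14],[0,0,-1.08]],[[0.01,-0.189,0.14],[0,0,-1.26]],[[0.01,-0.189,0.14],[0,0,-1.44]]]' --gripper 0.087

```text
time_s: 18.42
position: [0.5712, 0.001, 0.1668]
tcp_rot: [[1.0, 0.002, -0.027], [0.027, -0.001, 1.0], [0.002, -1.0, -0.001]]
force: [-0.3, 0.1, 0.1]
opening: 0.985
```

```bash
cat >>h.py <<'E'
def riser_blue(c,T,lo,hi,box):
    a=np.radians(-5.5); O=np.array([.6365,.1841]); R=np.array([[np.cos(a),-np.sin(a)],[np.sin(a),np.cos(a)]])
    hsv=cv2.cvtColor(c["frame"],cv2.COLOR_RGB2HSV)
    m=cv2.inRange(hsv,np.array(lo),np.array(hi)); v,u=np.nonzero(m); p=(onplane(c,np.c_[u,v],.014,T)[:,:2]-O)@R*1e3
    p=p[(abs(p[:,0]+50)<40)&(p[:,1]>box[0])&(p[:,1]<box[1])]
    for y0 in range(box[0],box[1],8):
        k=(p[:,1]>=y0)&(p[:,1]<y0+8)
        if k.sum()>15: print(y0,k.sum(),p[k,0].min().round(1))
E
python3 - <<'E'
from rig import *
from h import *
s=read_state(); w=capture("wrist"); T=wristT(w,s); print("wrist",s["position"],s["opening"],s["tcp_rot"][:,0])
np.savez("pics/w5.npz",T=T,**w); slabs(w,T,save="pics/w5.png")
c=capture("top"); slabs(c,c["cam_to_world"])
riser_blue(w,T,(100,45,60),(125,255,255),(-122,45))
E
```

```text
wrist [0.57121269 0.00100249 0.16683217] 0.9850937783616796 [0.99963008 0.02708895 0.00242791]
green [364, 189, 62, 91, 3725] z 13.9 [684.7 -32.5 100.6  56.8  87.1]
-114 268 -65.9
-106 528 -65.9
-98 535 -65.6
-90 545 -65.6
-82 557 -65.4
-74 563 -65.3
-66 571 -64.9
-58 206 -64.6
-34 450 -63.8
-26 612 -64.0
-18 620 -63.6
-10 501 -63.5
-2 34 -25.1
```

View pics/w5.png

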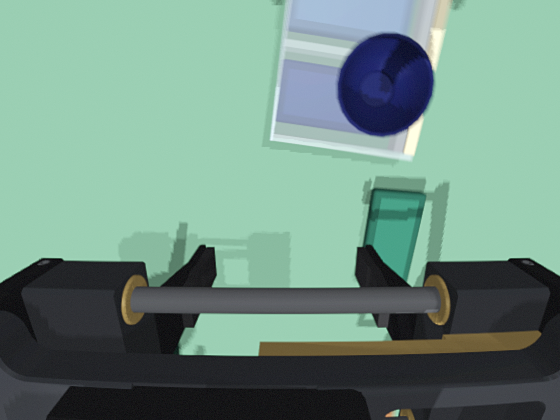

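play_rows --commands '[[[0.05,0,0],[0,0,-0.048]],[[0.1,0.001,0],[0,0,-0.048]],[[0.116,0.001,0],[0,0,-0.048]],[[0.116,0.001,-0.04],[0,0,-0.048]],[[0.116,0.001,-0.08],[0,0,-0.048]],[[0.116,0.001,-0.115],[0,0,-0.048]],[[0.116,0.001,-0.13],[0,0,-0.048]],[[0.116,0.001,-0.139],[0,0,-0.048]],[[0.116,0.001,-0.139],[0,0,-0.048]]]'

```text
time_s: 19.65
position: [0.6866, 0.0029, 0.0281]
tcp_rot: [[1.0, 0.001, 0.013], [-0.013, -0.0, 1.0], [0.001, -1.0, -0.0]]
force: [0.5, -0.2, -0.2]
opening: 0.998
```

play_rows --commands '[[[0,0,0],[0,0,0]],[[0,0,0],[0,0,0]],[[0,0,0],[0,0,0]],[[0,0,0],[0,0,0]],[[0,0,0],[0,0,0]]]' --gripper 0.04

```text
time_s: 20.27
position: [0.6867, 0.003, 0.0282]
tcp_rot: [[1.0, 0.002, 0.014], [-0.014, -0.0, 1.0], [0.002, -1.0, 0.0]]
force: [0.9, 0.4, 2.3]
opening: 0.638
```

play_rows --commands '[[[0,0,0.05],[0,0,0]],[[0,0,0.1],[0,0,0]],[[-0.05,0.03,0.12],[0,0,0.18]],[[-0.1,0.06,0.12],[0,0,0.36]],[[-0.14,0.1,0.12],[0,0,0.54]],[[-0.18,0.14,0.12],[0,0,0.72]],[[-0.2135,0.18,0.12],[0,0,0.9]],[[-0.2135,0.23,0.12],[0,0,1.08]],[[-0.2135,0.278,0.12],[0,0,1.26]],[[-0.2135,0.278,0.12],[0,0,1.44]]]'

```text
time_s: 21.52
position: [0.4717, 0.2841, 0.1473]
tcp_rot: [[0.134, -0.0, -0.991], [0.991, 0.001, 0.134], [0.001, -1.0, 0.0]]
force: [0.7, -1.5, -2.9]
opening: 0.641
```

play_rows --commands '[[[0,0,0],[0,0,0.049]],[[0,0,0],[0,0,0.049]],[[0,0,-0.04],[0,0,0.049]],[[0,0,-0.07],[0,0,0.049]],[[0,0,-0.08],[0,0,0.049]],[[0,0,-0.08],[0,0,0.049]]]'

```text
time_s: 22.28
position: [0.4723, 0.2807, 0.0672]
tcp_rot: [[0.096, -0.001, -0.995], [0.995, -0.0, 0.096], [-0.001, -1.0, 0.001]]
force: [-0.5, -0.8, -1.6]
opening: 0.638
```

play_rows --commands '[[[0,0,-0.02],[0,0,0]],[[0,0,-0.039],[0,0,0]],[[0,0,-0.039],[0,0,0]],[[0.014,-0.0014,-0.039],[0,0,0]],[[0.028,-0.0027,-0.039],[0,0,0]],[[0.042,-0.004,-0.039],[0,0,0]],[[0.056,-0.0054,-0.039],[0,0,0]],[[0.07,-0.0067,-0.039],[0,0,0]],[[0.0875,-0.0084,-0.039],[0,0,0]],[[0.0875,-0.0084,-0.039],[0,0,0]]]'

```text
time_s: 23.52
position: [0.562, 0.2724, 0.0288]
tcp_rot: [[0.097, 0.002, -0.995], [0.995, 0.001, 0.097], [0.001, -1.0, -0.002]]
force: [-0.3, -0.3, -2.5]
opening: 0.638
```

play_rows --commands '[[[0,0,0],[0,0,0]],[[0,0,0],[0,0,0]],[[0,0,0.01],[0,0,0]],[[0,0,0.04],[0,0,0]],[[-0.025,0.0024,0.04],[0,0,0]],[[-0.046,0.0044,0.04],[0,0,0]],[[-0.046,0.0044,0.04],[0,0,0]]]' --gripper 0.075

```text
time_s: 24.4
position: [0.5122, 0.2772, 0.0694]
tcp_rot: [[0.094, -0.001, -0.996], [0.996, -0.0, 0.094], [-0.001, -1.0, 0.001]]
force: [0.3, 0.9, -0.9]
opening: 0.86
```

play_rows --commands '[[[0,0,0],[0,0,0]],[[0,0,0],[0,0,0]],[[0,0,0],[0,0,0]],[[0,0,0],[0,0,0]],[[0,0,0],[0,0,0]],[[0,0,-0.03],[0,0,0]],[[0,0,-0.042],[0,0,0]],[[0,0,-0.042],[0,0,0]]]' --gripper 0.0

```text
time_s: 25.4
position: [0.5139, 0.277, 0.0263]
tcp_rot: [[0.096, -0.001, -0.995], [0.995, -0.0, 0.096], [-0.0, -1.0, 0.001]]
force: [-1.6, -0.2, 0.5]
opening: 0.053
```

play_rows --commands '[[[0.014,-0.0013,0],[0,0,0]],[[0.024,-0.0022,0],[0,0,0]],[[0.032,-0.003,0],[0,0,0]],[[0.04,-0.0038,0],[0,0,0]],[[0.047,-0.0045,0],[0,0,0]],[[0.054,-0.005,0],[0,0,0]],[[0.054,-0.005,0],[0,0,0]]]'

```text
time_s: 26.28
position: [0.5646, 0.272, 0.0264]
tcp_rot: [[0.096, -0.008, -0.995], [0.995, -0.001, 0.096], [-0.002, -1.0, 0.008]]
force: [-8.1, 2.7, 6.0]
opening: 0.005
```

play_rows --commands '[[[-0.03,0.003,0],[0,0,0]],[[-0.05,0.005,0.05],[0,0,0]],[[-0.05,0.005,0.1],[0,0,-0.18]],[[-0.06,-0.05,0.13],[0,0,-0.36]],[[-0.08,-0.1,0.16],[0,0,-0.54]],[[-0.1,-0.15,0.18],[0,0,-0.72]],[[-0.1,-0.2,0.2],[0,0,-0.9]],[[-0.12,-0.25,0.22],[0,0,-1.08]],[[-0.12,-0.3,0.24],[0,0,-1.26]],[[-0.13,-0.35,0.244],[0,0,-1.44]]]' --gripper 0.087

```text
time_s: 27.52
position: [0.4402, -0.0811, 0.2728]
tcp_rot: [[1.0, 0.007, -0.029], [0.029, -0.004, 1.0], [0.007, -1.0, -0.004]]
force: [0.1, -0.1, -0.3]
opening: 0.983
```

play_rows --commands '[[[-0.02,-0.06,0],[0,0,-0.18]],[[-0.02,-0.116,0],[0,0,-0.215]],[[-0.02,-0.116,0],[0,0,-0.215]],[[-0.02,-0.116,0],[0,0,-0.215]]]'

```text
time_s: 28.02
position: [0.418, -0.1942, 0.2706]
tcp_rot: [[0.984, 0.0, 0.18], [-0.18, 0.0, 0.984], [0.0, -1.0, 0.0]]
force: [-0.1, 0.1, -0.1]
opening: 1.003
```

```bash
python3 - <<'E'
from rig import *
from h import *
s=read_state(); w=capture("wrist"); T=wristT(w,s); print("wrist",s["position"],s["opening"],s["tcp_rot"][:,0])
np.savez("pics/w6.npz",T=T,**w); cv2.imwrite("pics/w6.png",w["frame"][:,:,::-1])
P=cloud(w,T)
for bx in [(.32,.52,-.29,-.10),(.32,.52,-.46,-.28)]:
    for z0,z1 in((.108,.135),(.055,.07)):
        m=(P[...,0]>bx[0])&(P[...,0]<bx[1])&(P[...,1]>bx[2])&(P[...,1]<bx[3])&(P[...,2]>z0)&(P[...,2]<z1)
        if m.sum()>20: v,u=np.nonzero(m); print(bx,z0,m.sum(),u.min(),u.max(),v.min(),v.max(),rect(P[m]),P[m][:,2].max())
c=capture("top"); np.savez("pics/t6.npz",**c); cv2.imwrite("pics/t6.png",cv2.resize(c["frame"][130:280,110:300,::-1],None,fx=4,fy=4,interpolation=2))
E
```

```text
wrist [ 0.41801062 -0.19423861  0.27060696] 1.002757080002724 [ 9.83698636e-01 -1.79824778e-01  2.05924041e-04]
(0.32, 0.52, -0.29, -0.1) 0.108 880 279 288 159 248 [ 415.6 -197.2   93.8    9.6   79.8] 0.12833252358428177
(0.32, 0.52, -0.29, -0.1) 0.055 808 253 314 151 222 [ 415.8 -196.7   74.1   73.7   32.4] 0.0673495590910082
(0.32, 0.52, -0.46, -0.28) 0.108 239 315 325 314 341 [ 430.6 -348.3   34.6   10.2   86.8] 0.12784525409852765
(0.32, 0.52, -0.46, -0.28) 0.055 417 290 342 276 338 [ 431.6 -366.7   75.6   70.8   44.4] 0.06907360093357134
```

View pics/w6.png

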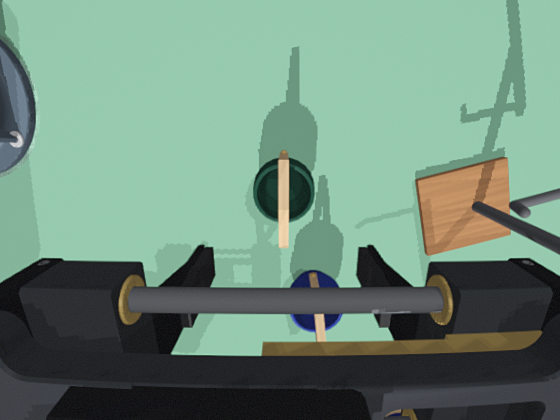

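View pics/t6.png

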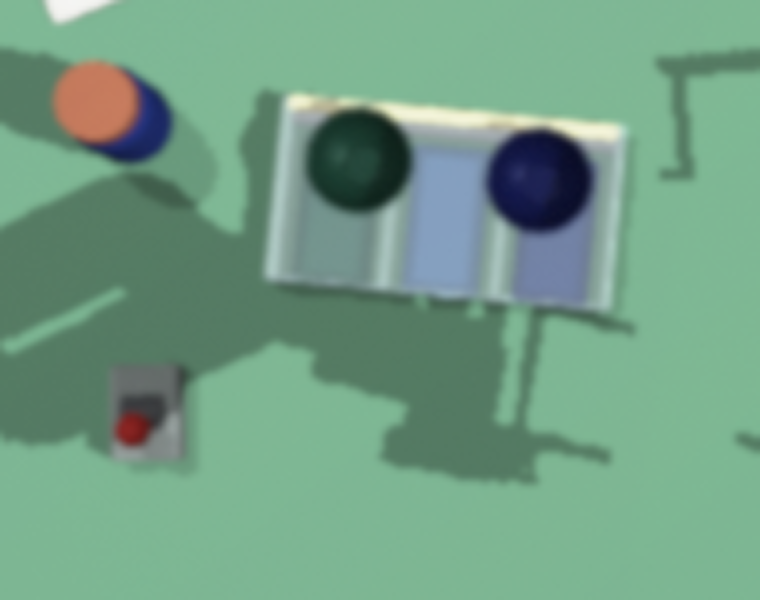

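play_rows --commands '[[[0.002,0.02,-0.02],[0,0,0]],[[0.002,0.02,-0.06],[0,0,0]],[[0.002,0.02,-0.1],[0,0,0]],[[0.002,0.02,-0.128],[0,0,0]],[[0.002,0.02,-0.1416],[0,0,0]],[[0.002,0.02,-0.1416],[0,0,0]],[[0.002,0.02,-0.1416],[0,0,0]]]'

```text
time_s: 29.0
position: [0.4207, -0.1741, 0.1299]
tcp_rot: [[0.984, 0.002, 0.178], [-0.178, -0.001, 0.984], [0.002, -1.0, -0.001]]
force: [-0.9, -0.2, 0.1]
opening: 0.996
```

play_rows --commands '[[[0,0,0],[0,0,0]],[[0,0,0],[0,0,0]],[[0,0,0],[0,0,0]],[[0,0,0],[0,0,0]],[[0,0,0],[0,0,0]],[[0,0,0],[0,0,0]],[[0,0,0],[0,0,0]]]' --gripper 0.0

```text
time_s: 29.88
position: [0.42, -0.174, 0.129]
tcp_rot: [[0.984, -0.0, 0.179], [-0.179, 0.0, 0.984], [-0.0, -1.0, 0.0]]
force: [-0.5, -0.2, -0.7]
opening: 0.283
```

```bash
python3 - <<'E'
from rig import *
from h import *
def peg(c,T,tag):
    P=cloud(c,T); Q=P.reshape(-1,3); Q=Q[np.isfinite(Q[:,2])]
    Q=Q[(Q[:,2]>.17)&(Q[:,2]<.23)&(Q[:,0]>.56)&(Q[:,0]<.74)&(Q[:,1]>-.40)&(Q[:,1]<-.15)]
    if len(Q)<30: print(tag,len(Q)); return
    a=np.radians(5.3); R=np.array([[np.cos(a),-np.sin(a)],[np.sin(a),np.cos(a)]]); O=np.array([.6207,-.2812])
    q=(Q[:,:2]-O)@R*1e3; z=Q[:,2]*1e3
    print(tag,len(q),"x",np.percentile(q[:,0],[0,2,98,100]).round(1),"y",np.percentile(q[:,1],[0,2,98,100]).round(1))
    for sgn in(-1,1):
        k=(q[:,0]<45)&(q[:,1]*sgn>0)
        if k.sum()>8:
            f=np.polyfit(q[k,0],q[k,1],1); print(" peg",sgn,k.sum(),"y at x=5",np.polyval(f,5).round(1),"slope deg",np.degrees(np.arctan(f[0])).round(1),"tip x",q[k,0].min().round(1),"z",np.percentile(z[k],[10,50,90,100]).round(0))
    k=q[:,0]>50
    if k.sum()>8: f=np.polyfit(q[k,1],q[k,0],1); print(" bar",k.sum(),np.polyval(f,0).round(1),"slope",np.degrees(np.arctan(f[0])).round(1), "z",np.median(z[k]).round(0), q[k,0].min().round(1),q[k,0].max().round(1))
for n in("top0","t6","scene0"):
    c=dict(np.load(f"pics/{n}.npz")); peg(c,c["cam_to_world"],n)
c=dict(np.load("pics/w6.npz")); peg(c,c["T"],"w6")
c=capture("scene"); peg(c,c["cam_to_world"],"scene")
s=read_state(); print(s["position"],s["opening"])
E
```

```text
top0 577 x [-26.2 -22.8  68.4  70.1] y [-88.2 -83.   84.9  88.2]
 peg -1 90 y at x=5 -77.9 slope deg -0.9 tip x -26.2 z [199. 204. 212. 220.]
 peg 1 85 y at x=5 81.0 slope deg -1.0 tip x -26.2 z [200. 203. 213. 224.]
 bar 389 61.3 slope 0.6 z 205.0 50.1 70.1
t6 581 x [-26.7 -22.5  68.4  70.3] y [-87.4 -82.6  84.7  88.4]
 peg -1 90 y at x=5 -77.8 slope deg -1.4 tip x -26.7 z [200. 203. 214. 224.]
 peg 1 85 y at x=5 80.9 slope deg -0.9 tip x -25.9 z [199. 203. 213. 219.]
 bar 393 61.3 slope 0.7 z 205.0 50.6 70.3
scene0 577 x [-28.  -22.4  71.7  74.1] y [-90.5 -84.6  86.8  90.7]
 peg -1 68 y at x=5 -77.9 slope deg 0.2 tip x -28.0 z [199. 203. 210. 219.]
 peg 1 67 y at x=5 82.9 slope deg 0.1 tip x -27.4 z [200. 202. 213. 217.]
 bar 434 65.5 slope 0.5 z 202.0 50.6 74.1
w6 663 x [-28.4 -27.4  13.9  17.4] y [75.4 76.4 83.4 84.1]
 peg 1 663 y at x=5 80.5 slope deg -1.0 tip x -28.4 z [200. 203. 216. 220.]
scene 581 x [-27.9 -20.3  72.3  76. ] y [-89.2 -84.9  86.5  90.5]
 peg -1 70 y at x=5 -78.1 slope deg -1.3 tip x -27.9 z [198. 202. 214. 217.]
 peg 1 67 y at x=5 82.8 slope deg -0.3 tip x -25.0 z [199. 202. 210. 219.]
 bar 435 65.7 slope 0.3 z 202.0 50.5 76.0
[ 0.41997318 -0.17402434  0.12901381] 0.24185820911688186
```

play_rows --commands '[[[0,0,0],[0,0,0]],[[0,0,0],[0,0,0]],[[0,0,0],[0,0,0]],[[0,0,0],[0,0,0]],[[0,0,0.02],[0,0,0]],[[0,0,0.06],[0,0,0]],[[0,0,0.09],[0,0,0]],[[0,0,0.11],[0,0,0]],[[0,0,0.11],[0,0,0]]]'

```text
time_s: 31.05
position: [0.4207, -0.1744, 0.2401]
tcp_rot: [[0.984, 0.003, 0.179], [-0.179, -0.002, 0.984], [0.003, -1.0, -0.001]]
force: [0.6, 0.1, -1.7]
opening: 0.105
```

play_rows --commands '[[[0.03,-0.003,0],[0,0,0.09]],[[0.06,-0.006,0],[0,0,0.18]],[[0.09,-0.009,0],[0,0,0.258]],[[0.106,-0.011,0],[0,0,0.258]],[[0.106,-0.011,0],[0,0,0.258]],[[0.106,-0.011,0],[0,0,0.258]]]'

```text
time_s: 31.8
position: [0.5245, -0.1843, 0.2377]
tcp_rot: [[0.997, -0.003, -0.078], [0.078, 0.002, 0.997], [-0.003, -1.0, 0.002]]
force: [-0.2, -0.0, -2.8]
opening: 0.112
```

```bash
python3 - <<'E'
from rig import *
from h import *
s=read_state(); w=capture("wrist"); T=wristT(w,s); print("wrist",s["position"],s["opening"],s["tcp_rot"][:,0],s["force"])
np.savez("pics/w7.npz",T=T,**w); cv2.imwrite("pics/w7.png",w["frame"][:,:,::-1])
P=cloud(w,T)
c=capture("top"); np.savez("pics/t7.npz",**c); Pt=cloud(c)
for nm,Q in(("wrist",P),("top",Pt)):
  for z0,z1 in((.222,.245),(.165,.182)):
    m=(Q[...,0]>.44)&(Q[...,0]<.575)&(Q[...,1]>-.27)&(Q[...,1]<-.13)&(Q[...,2]>z0)&(Q[...,2]<z1)
    if m.sum()>20: print(nm,z0,m.sum(),rect(Q[m]))
E
```

```text
wrist [ 0.52449737 -0.18431899  0.23769329] 0.11208050945977524 [ 0.99695703  0.07788813 -0.00317962] [-0.17998988 -0.04029824 -2.75010105]
wrist 0.222 2250 [ 528.6 -193.7   68.7   28.   -76. ]
wrist 0.165 1191 [ 523.8 -183.7   73.5   47.3    3.5]
```

View pics/w7.png

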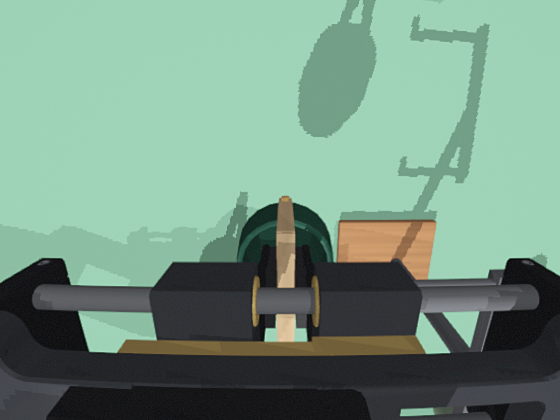

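```bash
python3 - <<'E'
from h import *
c=dict(np.load("pics/w7.npz")); T=c["T"]; P=cloud(c,T)
print(onplane(c,[(286,197)],.226,T).round(4))
Q=P[192:262,262:310].reshape(-1,3); Q=Q[(Q[:,2]>.215)&(Q[:,2]<.25)]; k=Q[:,1]>-.18
Q=Q[k]; hsv=cv2.cvtColor(c["frame"],cv2.COLOR_RGB2HSV); m=cv2.inRange(hsv,np.array((8,40,90)),np.array((25,200,255)))>0
m[:192]=0;m[250:]=0;m[:,:265]=0;m[:,305:]=0
B=P[m]; B=B[B[:,2]>.21]; o=np.argsort(B[:,1]); B=B[o]; print(len(B),B[:3].round(4).tolist(),B[-3:].round(4).tolist())
f=np.polyfit(B[:,1],B[:,0],1);g=np.polyfit(B[:,1],B[:,2],1); print("bar dx/dy",f[0].round(3),"dz/dy",g[0].round(3),"ymax",np.percentile(B[:,1],98).round(4),np.polyval(g,-.150).round(4))
R=P[195:262,230:340].reshape(-1,3); R=R[(R[:,2]>.14)&(R[:,2]<.2)]; print(np.percentile(R,[2,50,98],axis=0).round(4).tolist())
E
```

```text
[[ 0.5213 -0.1411  0.226 ]]
478 [[0.5182, -0.1758, 0.2153], [0.5181, -0.1756, 0.2129], [0.5181, -0.1753, 0.2149]] [[0.5274, -0.1602, 0.2179], [0.5252, -0.1601, 0.2102], [0.5274, -0.1599, 0.217]]
bar dx/dy 0.027 dz/dy -0.921 ymax -0.1604 0.2105
[[0.4902, -0.2109, 0.1413], [0.5216, -0.1764, 0.1686], [0.5598, -0.16, 0.1936]]
```

```bash
python3 - <<'E'
from h import *
c=dict(np.load("pics/w7.npz")); T=c["T"]; P=cloud(c,T)
for v in range(194,262,5): print(v,P[v,286].round(4),c["frame"][v,286])
E
```

```text
194 [ 5.257e-01 -1.954e-01 -2.000e-04] [157 209 181]
199 [ 0.5227 -0.1587  0.1637] [180 149  87]
204 [ 0.5229 -0.1604  0.1712] [132 112  88]
209 [ 0.5229 -0.1604  0.1834] [132 112  87]
214 [ 0.5229 -0.1605  0.1943] [133 114  88]
219 [ 0.5229 -0.1607  0.2035] [132 113  87]
224 [ 0.5229 -0.1612  0.2111] [126 108  83]
229 [ 0.5229 -0.1609  0.2202] [128 109  83]
234 [ 0.5229 -0.1617  0.2257] [176 152 119]
239 [ 0.5232 -0.1645  0.2259] [174 150 116]
244 [ 0.5234 -0.1673  0.2262] [142 121  94]
249 [ 0.5236 -0.1699  0.2271] [149 127  98]
254 [ 0.5238 -0.1726  0.2278] [149 129  98]
259 [ 0.524  -0.175   0.2289] [151 129  99]
```

play_rows --commands '[[[0.02,0.0016,0],[0,0,0]],[[0.04,0.0033,0],[0,0,0]],[[0.06,0.005,0],[0,0,0]],[[0.08,0.0066,0],[0,0,0]],[[0.0915,0.0075,0],[0,0,0]],[[0.0915,0.0075,0],[0,0,0]],[[0.0915,0.0075,-0.01],[0,0,0]],[[0.0915,0.0075,-0.019],[0,0,0]],[[0.0915,0.0075,-0.025],[0,0,0]],[[0.0915,0.0075,-0.025],[0,0,0]]]'

```text
time_s: 33.15
position: [0.6169, -0.1774, 0.2131]
tcp_rot: [[0.997, -0.002, -0.078], [0.078, 0.001, 0.997], [-0.002, -1.0, 0.001]]
force: [-0.1, -0.9, -2.2]
opening: 0.111
```

play_rows --commands '[[[0,0,-0.0015],[0,0,0]],[[0,0,-0.003],[0,0,0]],[[0,0,-0.003],[0,0,0]]]'

```text
time_s: 33.52
position: [0.6178, -0.1777, 0.2117]
tcp_rot: [[0.997, 0.001, -0.078], [0.078, -0.001, 0.997], [0.001, -1.0, -0.001]]
force: [-0.9, -1.1, -0.0]
opening: 0.11
```

```bash
python3 - <<'E'
from rig import *
from h import *
s=read_state(); w=capture("scene"); print(s["position"],s["force"],s["moment"])
cv2.imwrite("pics/s8.png",cv2.resize(w["frame"][150:300,110:310,::-1],None,fx=4,fy=4,interpolation=2))
E
```

```text
[ 0.61777822 -0.17765872  0.2117458 ] [-0.87745444 -1.11491453 -0.03729318] [ 0.0924499  -0.04453985  0.0139779 ]
```

View pics/s8.png

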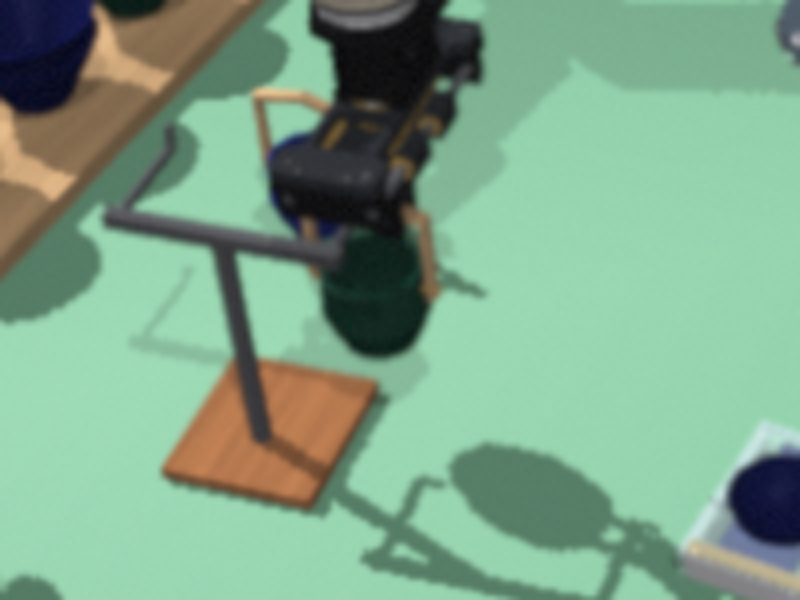

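play_rows --commands '[[[0,0,0],[0,0,0]],[[0,0,0],[0,0,0]],[[0,0,0],[0,0,0]],[[0,0,0],[0,0,0]],[[0,0,0.01],[0,0,0]],[[0,0,0.025],[0,0,0]],[[0,0,0.05],[0,0,0]],[[0,0,0.09],[0,0,0]],[[0,0,0.09],[0,0,0]]]' --gripper 0.03

```text
time_s: 34.7
position: [0.6198, -0.1785, 0.3065]
tcp_rot: [[0.997, 0.009, -0.078], [0.078, -0.004, 0.997], [0.009, -1.0, -0.005]]
force: [0.3, 0.1, 0.2]
opening: 0.349
```

play_rows --commands '[[[-0.06,0,0],[0,0,0]],[[-0.12,0,0],[0,0,0]],[[-0.15,-0.04,0],[0,0,-0.07]],[[-0.17,-0.1,-0.01],[0,0,-0.14]],[[-0.187,-0.15,-0.02],[0,0,-0.145]],[[-0.187,-0.183,-0.031],[0,0,-0.145]],[[-0.187,-0.183,-0.031],[0,0,-0.145]],[[-0.187,-0.183,-0.031],[0,0,-0.145]]]' --gripper 0.087

```text
time_s: 35.7
position: [0.4302, -0.3596, 0.2699]
tcp_rot: [[0.998, -0.001, 0.067], [-0.067, 0.001, 0.998], [-0.001, -1.0, 0.001]]
force: [0.7, 0.2, -0.2]
opening: 0.993
```

```bash
cat >>h.py <<'E'
def hung(c,y):
    """stand-frame look at a pot hanging on the peg at stand y (mm)"""
    a=np.radians(4.5); O=np.array([.6207,-.2799]); R=np.array([[np.cos(a),-np.sin(a)],[np.sin(a),np.cos(a)]])
    P=cloud(c).reshape(-1,3); q=np.c_[(P[:,:2]-O)@R,P[:,2]]*1e3; q=q[np.isfinite(q[:,2])]
    q=q[(abs(q[:,0]-5)<48)&(abs(q[:,1]-y)<60)]
    for nm,z0,z1 in(("bar",192,216),("body",85,150)):
        k=q[(q[:,2]>z0)&(q[:,2]<z1)]
        if nm=="bar": k=k[(abs(k[:,1]-y)>12)]
        if len(k)>5: print(nm,len(k),"med",np.median(k,0).round(1),"min",np.percentile(k,2,axis=0).round(1),"max",np.percentile(k,98,axis=0).round(1),rect(k/1e3))
E
python3 - <<'E'
from rig import *
from h import *
for n in("top","scene"):
    c=capture(n); print(n); hung(c,80); 
s=read_state(); w=capture("wrist"); T=wristT(w,s); print("wrist",s["position"],s["opening"],s["tcp_rot"][:,0])
P=cloud(w,T)
for z0,z1 in((.108,.135),(.055,.07)):
    m=(P[...,0]>.32)&(P[...,0]<.52)&(P[...,1]>-.45)&(P[...,1]<-.28)&(P[...,2]>z0)&(P[...,2]<z1)
    if m.sum()>20: print(z0,m.sum(),rect(P[m]))
E
```

```text
top
bar 112 med [  5.9  93.9 202.9] min [  1.1  35.8 195.3] max [ 10.9 125.9 211.3] [ 6.  80.9 92.5 10.7 89.7]
body 472 med [  2.2  77.7 110. ] min [-31.3  43.8  85.9] max [ 39.5 117.  149.3] [ 4.5 79.7 78.  74.5 48.3]
scene
bar 101 med [  9.   95.4 200.7] min [  2.   37.1 193. ] max [ 14.5 124.9 208.1] [ 7.4 82.1 92.3 18.2 89.1]
body 671 med [ 16.3  82.4 126.8] min [-28.5  46.5  90.7] max [ 45.6 123.2 148.6] [ 8.2 80.  81.7 75.9 45.1]
wrist [ 0.43065906 -0.35912642  0.27034323] 0.9931362828482219 [ 9.97846483e-01 -6.55925043e-02 -1.37894006e-04]
0.108 858 [ 430.5 -366.4   94.     9.3   86. ]
0.055 814 [ 430.  -366.1   74.4   74.    41.8]
```

play_rows --commands '[[[0.0015,0.015,-0.02],[0,0,0]],[[0.0015,0.015,-0.06],[0,0,0]],[[0.0015,0.015,-0.1],[0,0,0]],[[0.0015,0.015,-0.128],[0,0,0]],[[0.0015,0.015,-0.1413],[0,0,0]],[[0.0015,0.015,-0.1413],[0,0,0]],[[0.0015,0.015,-0.1413],[0,0,0]]]'

```text
time_s: 36.72
position: [0.4327, -0.346, 0.13]
tcp_rot: [[0.998, 0.002, 0.067], [-0.067, -0.002, 0.998], [0.002, -1.0, -0.002]]
force: [-0.6, -0.2, 0.4]
opening: 0.998
```

play_rows --commands '[[[0,0,0],[0,0,0]],[[0,0,0],[0,0,0]],[[0,0,0],[0,0,0]],[[0,0,0],[0,0,0]],[[0,0,0],[0,0,0]],[[0,0,0],[0,0,0]],[[0,0,0],[0,0,0]],[[0,0,0],[0,0,0]],[[0,0,0],[0,0,0]],[[0,0,0],[0,0,0]]]' --gripper 0.0

```text
time_s: 37.98
position: [0.4319, -0.3454, 0.1287]
tcp_rot: [[0.998, -0.0, 0.067], [-0.067, 0.0, 0.998], [-0.0, -1.0, 0.0]]
force: [-0.3, -0.6, 0.2]
opening: 0.108
```

play_rows --commands '[[[0,0,0.02],[0,0,0]],[[0,0,0.06],[0,0,0]],[[0,0,0.09],[0,0,0]],[[0,0,0.11],[0,0,0]],[[0.03,0,0.11],[0,0,0.07]],[[0.06,0,0.11],[0,0,0.145]],[[0.09,0.001,0.11],[0,0,0.145]],[[0.1077,0.001,0.11],[0,0,0.145]],[[0.1077,0.001,0.11],[0,0,0.145]],[[0.1077,0.001,0.11],[0,0,0.145]]]'

```text
time_s: 39.22
position: [0.5386, -0.3441, 0.2381]
tcp_rot: [[0.997, -0.002, -0.078], [0.078, 0.001, 0.997], [-0.002, -1.0, 0.001]]
force: [-0.6, 0.3, -1.9]
opening: 0.109
```

```bash
python3 - <<'E'
from rig import *
from h import *
s=read_state(); w=capture("wrist"); T=wristT(w,s); print(s["position"],s["tcp_rot"][:,0],s["force"]); P=cloud(w,T)
for v in range(194,262,6): print(v,P[v,286].round(4))
c=capture("top"); hung(c,80)
E
```

```text
[ 0.53861312 -0.34407014  0.23813692] [ 0.99695594  0.0779445  -0.00187141] [-0.55279051  0.28022408 -1.9131655 ]
194 [ 0.5366 -0.3146  0.1645]
200 [ 0.5369 -0.3176  0.17  ]
206 [ 0.5368 -0.3177  0.185 ]
212 [ 0.5368 -0.318   0.1977]
218 [ 0.5368 -0.3182  0.2089]
224 [ 0.5368 -0.3183  0.2191]
230 [ 0.5369 -0.319   0.2265]
236 [ 0.5372 -0.3227  0.226 ]
242 [ 0.5374 -0.3254  0.2279]
248 [ 0.5376 -0.3285  0.2289]
254 [ 0.5379 -0.3315  0.23  ]
260 [ 0.5382 -0.3355  0.229 ]
bar 108 med [  5.9  93.8 202.6] min [  1.1  36.2 197.4] max [ 11.1 125.8 210.2] [  6.1  80.5  92.1  10.6 -90. ]
body 464 med [  2.   78.3 109.5] min [-31.3  44.1  85.8] max [ 39.5 117.4 149.4] [ 4.5 79.3 77.7 75.7 39.9]
```

play_rows --commands '[[[0.02,0.0015,0],[0,0,0]],[[0.04,0.003,0],[0,0,0]],[[0.06,0.0045,0],[0,0,0]],[[0.08,0.006,0],[0,0,0]],[[0.0924,0.0069,0],[0,0,0]],[[0.0924,0.0069,0],[0,0,0]],[[0.0924,0.0069,-0.01],[0,0,0]],[[0.0924,0.0069,-0.019],[0,0,0]],[[0.0924,0.0069,-0.025],[0,0,0]],[[0.0924,0.0069,-0.025],[0,0,0]]]'

```text
time_s: 40.58
position: [0.6315, -0.3375, 0.2129]
tcp_rot: [[0.997, -0.001, -0.078], [0.078, 0.001, 0.997], [-0.001, -1.0, 0.001]]
force: [-0.3, 0.1, -2.3]
opening: 0.11
```

play_rows --commands '[[[0,0,-0.0015],[0,0,0]],[[0,0,-0.003],[0,0,0]],[[0,0,-0.003],[0,0,0]]]'

```text
time_s: 40.95
position: [0.6323, -0.3378, 0.2117]
tcp_rot: [[0.997, 0.001, -0.078], [0.078, -0.001, 0.997], [0.001, -1.0, -0.001]]
force: [-1.7, -0.2, 1.7]
opening: 0.107
```

play_rows --commands '[[[0,0,0],[0,0,0]],[[0,0,0],[0,0,0]],[[0,0,0],[0,0,0]],[[0,0,0],[0,0,0]],[[0,0,0.01],[0,0,0]],[[0,0,0.025],[0,0,0]],[[0,0,0.05],[0,0,0]],[[0,0,0.09],[0,0,0]],[[0,0,0.09],[0,0,0]]]' --gripper 0.03

```text
time_s: 42.08
position: [0.6342, -0.3391, 0.307]
tcp_rot: [[0.997, 0.009, -0.078], [0.078, -0.007, 0.997], [0.008, -1.0, -0.007]]
force: [0.2, -0.8, -0.4]
opening: 0.346
```

play_rows --commands '[[[-0.06,0,0],[0,0,0]],[[-0.12,0.01,0],[0,0,0.15]],[[-0.16,0.05,0],[0,0,0.3]],[[-0.18,0.1,0],[0,0,0.45]],[[-0.18,0.16,0],[0,0,0.6]],[[-0.18,0.22,0],[0,0,0.75]],[[-0.18,0.28,0],[0,0,0.9]],[[-0.18,0.34,0],[0,0,1.05]],[[-0.18,0.39,0],[0,0,1.2]],[[-0.18,0.44,-0.03],[0,0,1.35]]]' --gripper 0.0

```text
time_s: 43.32
position: [0.4537, 0.1041, 0.2724]
tcp_rot: [[0.137, 0.007, -0.991], [0.991, -0.0, 0.137], [0.001, -1.0, -0.007]]
force: [1.5, -0.2, -0.8]
opening: 0.002
```

```bash
python3 - <<'E'
from rig import *
from h import *
s=read_state(); print(s["position"],s["tcp_rot"][:,0],s["opening"])
for n in("top","scene"):
    c=capture(n); print(n); hung(c,80); hung(c,-80); np.savez(f"pics/{n}9.npz",**c)
    P=cloud(c); hsv=cv2.cvtColor(c["frame"],cv2.COLOR_RGB2HSV)
    m=((hsv[...,0]<8)|(hsv[...,0]>172))&(hsv[...,1]>130)&(P[...,0]>.43)&(P[...,0]<.53)&(P[...,1]>.36)&(P[...,1]<.44)
    v,u=np.nonzero(m); print("ball",len(u),(onplane(c,[(u.mean(),v.mean())],.053)).round(4),P[m][:,2].max().round(3))
top=cv2.imread("pics/top0.png"); 
c=dict(np.load("pics/top9.npz"));sc=dict(np.load("pics/scene9.npz"))
a=cv2.resize(c["frame"][130:280,110:450,::-1],(790,348),interpolation=2); b=cv2.resize(sc["frame"][160:340,110:450,::-1],(476,252),interpolation=2)
cv2.imwrite("pics/f9.png",np.vstack([a,np.pad(b,((0,0),(0,314),(0,0)))]))
E
```

```text
[0.45367048 0.10411807 0.27239299] [1.37105620e-01 9.90556117e-01 7.92639034e-04] 0.0019129934928705026
top
bar 110 med [  5.8  93.1 203.2] min [  0.9  35.3 196.3] max [ 11.1 125.5 209.9] [  6.1  80.6  91.2  10.8 -89.9]
body 470 med [  2.8  77.9 110.7] min [-31.1  43.7  85.8] max [ 39.6 117.  149.4] [ 4.8 79.2 77.6 76.4 38.2]
bar 114 med [  7.5 -63.  203.1] min [   3.  -121.9  195.6] max [ 12.9 -31.3 209.9] [  7.9 -76.6  93.7  10.4  89.8]
body 488 med [  4.4 -83.1 111.8] min [ -29.4 -115.4   86.2] max [ 42.1 -40.8 149.4] [  7.4 -78.2  75.3  75.1 -41.3]
ball 51 [[0.4708 0.4034 0.053 ]] 0.072
scene
bar 96 med [  9.   93.4 200.4] min [  2.   35.9 193.1] max [ 15.1 125.1 207.8] [ 6.6 80.4 90.6 19.  88.5]
body 671 med [ 16.3  82.1 126.1] min [-28.9  45.5  91. ] max [ 45.5 124.4 148.7] [ 8.4 79.8 79.1 76.4 52.4]
bar 92 med [ 10.3 -62.9 201.7] min [   2.2 -121.9  192.8] max [ 16.1 -33.7 208.8] [  8.8 -78.1  94.4  16.6 -89.8]
body 484 med [ 32.3 -77.5 127.4] min [ -27.8 -114.9   88.3] max [ 47.4 -44.5 148.7] [ 12.6 -82.   82.2  73.   40.2]
ball 50 [[0.4667 0.4029 0.053 ]] 0.071
```

View pics/f9.png

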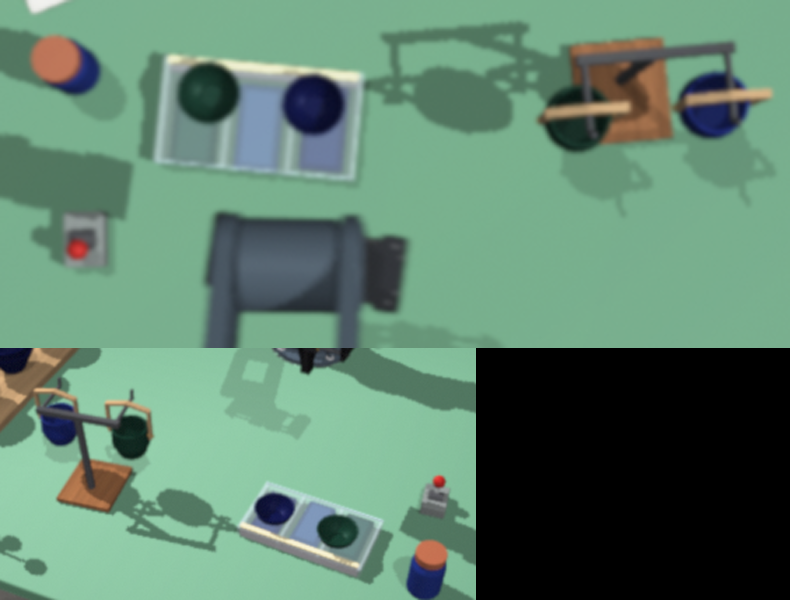

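play_rows --commands '[[[-0.033,0.05,-0.02],[0,0,0.13]],[[-0.033,0.1,-0.02],[0,0,0.13]],[[-0.033,0.15,-0.02],[0,0,0.13]],[[-0.033,0.2,-0.04],[0,0,0.13]],[[-0.033,0.25,-0.06],[0,0,0.13]],[[-0.033,0.3,-0.09],[0,0,0.13]],[[-0.033,0.3,-0.13],[0,0,0.13]],[[-0.033,0.3,-0.13],[0,0,0.13]],[[-0.033,0.3,-0.13],[0,0,0.13]]]'

```text
time_s: 44.55
position: [0.42, 0.4019, 0.1418]
tcp_rot: [[0.014, 0.001, -1.0], [1.0, 0.0, 0.014], [0.0, -1.0, -0.001]]
force: [0.3, 0.0, 0.0]
opening: 0.008
```

play_rows --commands '[[[0,0.001,-0.04],[0,0,0]],[[0,0.001,-0.072],[0,0,0]],[[0,0.001,-0.072],[0,0,0]],[[0.015,0.001,-0.072],[0,0,0]],[[0.028,0.001,-0.072],[0,0,0]],[[0.038,0.001,-0.072],[0,0,0]],[[0.047,0.001,-0.072],[0,0,0]],[[0.055,0.001,-0.072],[0,0,0]],[[0.062,0.001,-0.072],[0,0,0]],[[0.062,0.001,-0.072],[0,0,0]]]'

```text
time_s: 45.8
position: [0.4769, 0.403, 0.0683]
tcp_rot: [[0.014, -0.01, -1.0], [1.0, -0.002, 0.014], [-0.002, -1.0, 0.01]]
force: [-10.5, 0.7, 7.5]
opening: 0.007
```

play_rows --commands '[[[0.003,0,0],[0,0,0]],[[0.006,0,0],[0,0,0]],[[0.006,0,0],[0,0,0]]]'

```text
time_s: 46.18
position: [0.4774, 0.4029, 0.0684]
tcp_rot: [[0.014, -0.02, -1.0], [1.0, -0.004, 0.014], [-0.004, -1.0, 0.02]]
force: [-21.1, 1.6, 14.1]
opening: -0.002
```

play_rows --commands '[[[-0.02,0,0],[0,0,0]],[[-0.06,0,0.01],[0,0,0]],[[-0.08,-0.02,0.06],[0,0,0]],[[-0.08,-0.06,0.1],[0,0,0]],[[-0.08,-0.1,0.15],[0,0,0]],[[-0.08,-0.12,0.15],[0,0,0]],[[-0.08,-0.12,0.15],[0,0,0]]]'

```text
time_s: 47.05
position: [0.4087, 0.2828, 0.2198]
tcp_rot: [[0.015, 0.004, -1.0], [1.0, 0.001, 0.015], [0.001, -1.0, -0.004]]
force: [0.6, 0.1, -0.2]
opening: 0.007
```

```bash
python3 - <<'E'
from rig import *
from h import *
s=read_state(); print(s["position"],s["force"],s["time_s"])
for n in("top","scene"):
    c=capture(n); print(n); hung(c,80); hung(c,-80)
    P=cloud(c); hsv=cv2.cvtColor(c["frame"],cv2.COLOR_RGB2HSV)
    m=((hsv[...,0]<8)|(hsv[...,0]>172))&(hsv[...,1]>130)&(P[...,0]>.43)&(P[...,0]<.55)&(P[...,1]>.36)&(P[...,1]<.44)
    v,u=np.nonzero(m); print("ball",len(u),(onplane(c,[(u.mean(),v.mean())],.053)).round(4))
    if n=="top":
        d=np.abs(c["frame"].astype(int)-np.load("pics/top9.npz")["frame"]).max(2); 
        print("slabs/bowls changed px",(d[150:212,175:272]>40).sum())
        cv2.imwrite("pics/t10.png",cv2.resize(c["frame"][130:280,110:310,::-1],None,fx=4,fy=4,interpolation=2))
E
```

```text
[0.40867725 0.28281564 0.21977008] [ 0.60194099  0.13554618 -0.20862271] 47.05
top
bar 112 med [  5.8  92.9 203.1] min [  1.   34.8 194.6] max [ 10.9 125.6 209.2] [ 6.  80.3 93.3 10.7 89.9]
body 465 med [  2.4  78.1 110.2] min [-31.1  43.6  85.6] max [ 39.7 117.2 149.4] [ 4.7 79.6 77.9 75.2 48.4]
bar 115 med [  7.4 -64.4 203.8] min [   2.7 -121.9  195.2] max [ 12.9 -31.6 210.5] [  7.9 -76.2  92.9  10.4  89.9]
body 488 med [  3.9 -83.3 111.6] min [ -29.4 -115.5   86.2] max [ 41.7 -40.  148.9] [  7.6 -78.6  75.   74.8  46.5]
ball 50 [[0.4996 0.4037 0.053 ]]
slabs/bowls changed px 0
scene
bar 101 med [  9.3  95.7 200.6] min [  0.5  36.  193.3] max [ 14.1 126.4 207. ] [ 6.5 81.4 94.4 15.3 89.1]
body 667 med [ 16.7  82.7 126.2] min [-29.2  45.4  89.8] max [ 46.  124.4 148. ] [ 9.1 79.3 81.6 75.6 46.2]
bar 97 med [ 10.4 -63.  201.2] min [   2.4 -122.4  194.2] max [ 16.5 -31.7 209.4] [ 11.1 -72.7  93.2  46.5  64.2]
body 480 med [ 32.9 -77.1 127.3] min [ -26.4 -116.3   90. ] max [ 48.  -44.8 148.2] [ 11.2 -82.5  83.8  73.6  41.8]
ball 59 [[0.5009 0.4032 0.053 ]]
```

View pics/t10.png

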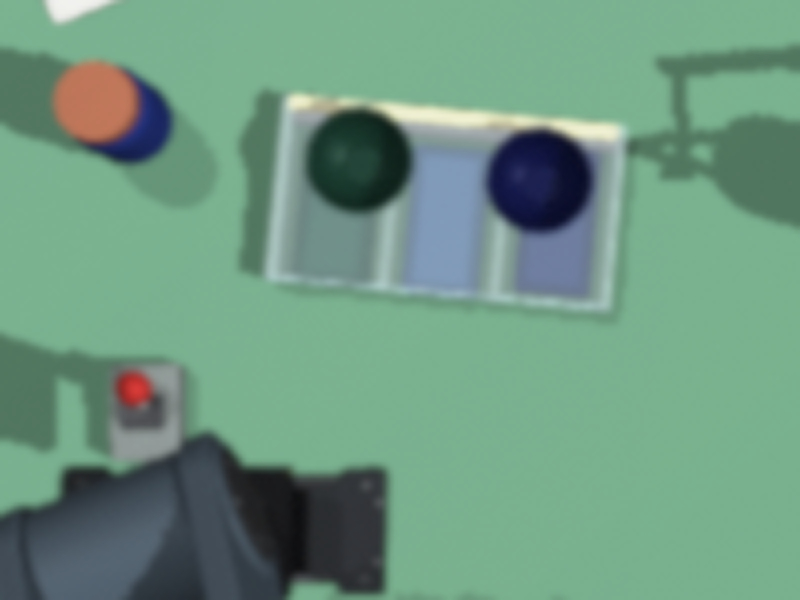

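```bash
python3 -c "
from rig import *
print(hand_in())"
```

```text
the job is handed in; nothing more can be done
None
```

The job is done and handed in at about 47 s on the robot's clock. All three slabs are under the riser, both pots hang on the stand, and the switch was pushed over last.

- **Slabs:** dark blue is in bay 0, light blue in bay 1 and green in bay 2. A close wrist view put dark blue about 1 mm proud of the front edge. A second, coarser wrist view of dark and light blue, with a rougher colour mask, read both about 2–4 mm inside the edge instead. I did not measure the green end closely: its push ended at the same offset as the other two, and it looks flush in the top view.
- **Pots:** green is on peg 1 and blue on peg 0, each with the handle ridge within about 2 mm sideways of the peg's line. The top-camera readings repeated before and after the switch push, so both pots hang still. The last scene-camera reading of the blue pot's bar was skewed. The other views of that bar were consistent, so I put this down to stray points.
- **Switch:** the knob moved 29 mm by the top camera and 34 mm by the scene camera, against about 33 mm expected. It then held against a 21 N push without moving further, so I take it to be at its stop.
- **Left alone:** the riser area, including the bowls, showed no change in the top picture across the switch push. The jar looks unmoved. The arm was clear of everything at hand-in.

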